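# Put the spare cone case back on its pile

### The arm

A 7-joint arm with a two-finger parallel gripper is mounted at the origin on a cart in front of the work surface, level with it; the furniture and walls round the work are solid. World frame = base frame: x ahead of the robot, y to its left, z up, the work surface at z = 0. Lengths are in m, angles in rad, forces in N, time in s.
With the tool pointing down it reaches from about 0.425 to 0.875 m from the base axis. Payload 4.7 kg.
Tool frame: the origin (TCP) lies midway between the tips of the shut fingers; the grasp point (between the pads) lies env.tcp_to_grasp behind it (env.tcp_to_grasp is the distance from the TCP to the grasp point, in m); z points along the fingers, y is the direction in which the jaws open and shut (so a half turn about z gives the same grasp; the last joint's range is limited). The gripper opens to 87 mm and grips with 3 to 60 N. Pads are 19 mm wide; open, the fingers measure 117 mm over their backs; the gripper's body (75 mm by 190 mm) begins 51 mm behind the grasp point.
Start: joints at [1.122, 0.321, -0.07, 1.45, 0.023, 1.371, -0.057], TCP at [0.29, -0.582, 0.223] pointing down, gripper open.
Joint ranges: [-2.86, 2.86], [-0.3, 2.09], [-1.38, 1.24], [0.06, 2.45], [-1.56, 4.7], [0.09, 2.05], [-2.69, 2.69]. Speed limits (rad/s): [2.57, 2.57, 3.14, 3.14, 3.14, 3.14, 3.14].

### API

Orientations are given as a unit quaternion [w, x, y, z].
In Python, from rig import env gives the robot as it stands.
- The arm moves only by the tool jog_arm, never from a script. Its argument "rows" is a list that holds one entry, the list of rows, each a list of 4 numbers: the shift along the tool's x, y, z in m, then the turn about the tool's z in rad. In form: [[[tx, ty, tz, twist], ...]]. A call has exactly 8 rows; each row shifts and turns the pose as measured when the row begins, along the tool's axes as they then stand; what a row does not reach is not made up. A row lasts 1/8 s, in which the tool goes at most 62.5 mm and 10.7 degrees, less where a joint would pass 70% of its speed; a pose out of reach is approached as far as the arm can. A call with a gripper value outside its range is refused whole. "fingers" is the opening, from 0 (shut) to 1 (fully open), set as the call begins (left out, the last holds). The fingers move at their own pace and stop on an object; "force" is the grip in N (left out, the last holds). Time passes only in rows, so rows that do not move let the fingers close, or fill a call up. It gives the time, the measured TCP pose, the force and the opening at its end, in the units of the state.
- env.get_obs(): the state, without advancing time (a new reading comes with each control period).
- env.capture(name): name is "side" or "top"; returns (picture, depth): 400x640x3 uint8, blue, green, red; 400x640 float32, m along the optical axis (not along the pixel's ray), 0 where there is no reading.
- env.camera_params(name): a dict with "mtx" (3x3 intrinsics, pixels), "position" and "orientation" of the camera in the world. Camera axes: x right, y down, z forward; pixel columns grow to the right and rows downward; lengths in m; the calibration is good to about 2 mm. A picture is of the moment at which its call begins. camera_params takes no time and is no camera call.
- env.sign_off(): hands the job in, once; it reports no verdict.
The state is a dict: "clock": time; "q": joint angles; "joint_velocities": joint speeds; "joint_efforts": joint torques, N m; "ee_pos": TCP position; "eef_rot": TCP orientation; "ft_force": force on the tool from outside, world axes, zero at the start; "torque": the same for the moment, N m; "opening": opening from 0.0 (shut) to 1.0 (fully open).
Only numpy, scipy, OpenCV 4.12 (cv2) and the standard library are available. Lean on these libraries where they do the work, as an engineer would, in place of code of your own. Each camera call takes 0.05 s, during which the arm holds its last target.

### The job

Put the wide, flat round case that lies on the bench back on top of the pile of matching cases on the adjustable stand, squarely centred on it. The stand may be clamped at any height, so lower the case until you feel it gently touch the pile, and only then let go. Do not push the narrower jar about, and do not press hard on the pile.

Things in the scene. Friction and masses are not known exactly. Their poses are not given: they have to be found in the camera images.
- case_center (a point): centre, half-way up, of the loose wide flat round case: 61 mm diameter, 24 mm high, black lower half, pale grey-white lid; about 80 g; it lies flat on the bench, lid up, and its z axis points up. Grasp it across its diameter.
- stand: fixed small round stand; origin on the bench on its upright axis, z up. Round foot of 110 mm diameter, thin post, round platform of 80 mm diameter clamped at an unknown height, and on it, centred on the axis, a fixed pile of two cases just like the loose one. The top of the pile lies somewhere from 115 to 165 mm above the bench, different each time; it does not yield.
- jar: bystander: a narrower and taller round jar, 44 mm diameter, 34 mm high, with the same dark body and pale lid, loose on the bench; origin at the centre of its underside, z up. Not to be moved.
There are look-alikes about, which are no part of the job. Leave any blue or turquoise look-alike of the part that bears case_center alone.

How it is judged:
By the outcome, as a careful person would: the job done as asked, in the order asked, and still so for the second after the job is handed in, with the robot touching nothing.
It also fails if it takes over 45 s, if anything falls off the work surface, if the arm or the gripper's body presses on something with over 40 N, if the wrist force passes 120 N, or if a joint passes its speed limit or range.

## Working session

There is one attempt and no reset: what is moved stays moved. The work goes in short steps, Python scripts to look and compute and a tool call to move; the robot and the scene stay as the last step left them, time stands still between calls to the robot, and variables do not carry over. Pictures are saved under pics/ and viewed, and the job is handed in when it is done.

Besides the shell and the picture viewer there is one more tool, called after "Request:" as a command line: name --argument value ..., lists and objects as JSON in quotes. jog_arm: Moves the arm, as the interface text tells. Its arguments: {"type":"object","properties":{"rows":{"type":"array","items":{"type":"array","items":{"type":"array","items":{"type":"number"}}}},"fingers":{"type":"number"},"force":{"type":"number"}},"required":["rows"]}

```bash
mkdir -p pics
python3 - <<'E'
from rig import env
import cv2,numpy as np
for n in("side","top"):
    p,d=env.capture(n); cv2.imwrite(f"pics/{n}0.png",p); np.savez(f"pics/{n}0.npz",p=p,d=d)
    c=env.camera_params(n); print(n,c)
print(env.get_obs(),env.tcp_to_grasp)
E
```

```text
side {'mtx': array([[389.20852646,   0.        , 318.66032659],
       [  0.        , 389.20852646, 199.57515184],
       [  0.        ,   0.        ,   1.        ]]), 'position': array([0.00180843, 0.74793532, 0.42379088]), 'orientation': array([ 0.16011096, -0.21243509,  0.79797033, -0.54081343])}
top {'mtx': array([[434.21284157,   0.        , 318.05746191],
       [  0.        , 434.21284157, 194.81800044],
       [  0.        ,   0.        ,   1.        ]]), 'position': array([ 0.37380215, -0.10096527,  1.0385218 ]), 'orientation': array([ 0.04857324, -0.70370458,  0.70724512, -0.04737977])}
{'clock': 0.1, 'q': array([ 1.12210279,  0.32174953, -0.0700744 ,  1.45156308,  0.02263669,
        1.37077742, -0.05689408]), 'joint_velocities': array([ 0.00018265, -0.00118819,  0.00035199, -0.00264499,  0.00067991,
       -0.0011261 ,  0.00178852]), 'joint_efforts': array([-3.79529301e-04, -4.92573094e+01, -4.06007599e-01, -3.13397563e+01,
       -6.40005595e-02,  3.95962363e-02,  9.05048273e-05]), 'ee_pos': array([ 0.28991177, -0.58121588,  0.22156532]), 'eef_rot': array([-8.15186142e-04,  9.73343042e-01,  2.29352545e-01, -2.59748743e-04]), 'ft_force': array([-1.16458207,  0.63898212,  0.00699321]), 'torque': array([0.038589  , 0.03933537, 0.02047362]), 'opening': 1.0042784240792284} 0.0187
```

View pics/side0.png

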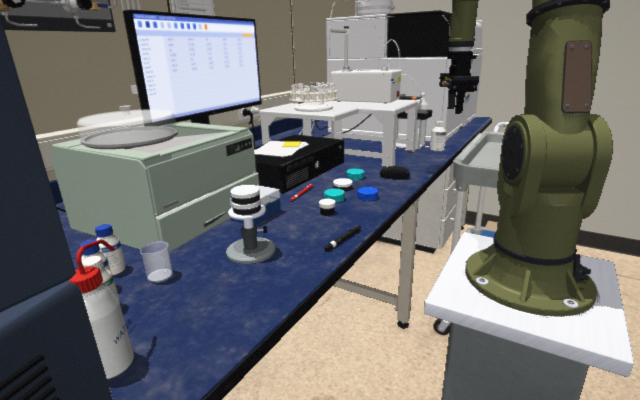

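View pics/top0.png

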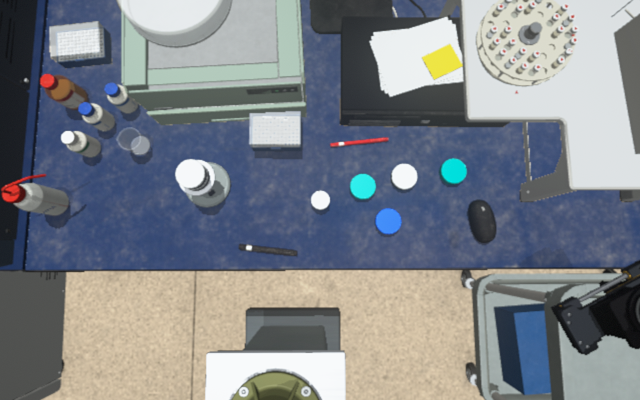

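The top view shows these candidates:
- White wide disc at (404,176).
- Small white disc at (320,200), narrower and taller in the side view, so it is the jar.
- Turquoise at (363,186) and (454,170), and blue at (388,221). These are decoys.
- Pile on the stand at (195,178).

The disc at (404,176) fits as the case because it is wide and pale-lidded. I'll confirm that in a crop and measure it.

```bash
cat > h.py <<'E'
import numpy as np,cv2
from scipy.spatial.transform import Rotation as R
from rig import env
def cam(n):
    c=env.camera_params(n); q=c["orientation"]
    return c["mtx"],np.array(c["position"]),R.from_quat([q[1],q[2],q[3],q[0]]).as_matrix()
def cloud(n,d):
    K,p,M=cam(n); v,u=np.mgrid[:d.shape[0],:d.shape[1]]
    X=np.stack([(u-K[0,2])/K[0,0]*d,(v-K[1,2])/K[1,1]*d,d],-1)
    return X@M.T+p
def atz(n,uv,z):
    K,p,M=cam(n); r=M@np.array([(uv[0]-K[0,2])/K[0,0],(uv[1]-K[1,2])/K[1,1],1]); return p+r*(z-p[2])/r[2]
E
python3 - <<'E'
from h import *
z=np.load("pics/top0.npz");p,d=z["p"],z["d"];W=cloud("top",d)
for nm,(u,v) in dict(case=(404,176),jar=(320,200),tq1=(363,186),tq2=(454,170),blue=(388,221),pile=(195,178)).items():
    s=np.s_[v-28:v+28,u-28:u+28]; h=W[s][...,2]; 
    top=np.median(W[v-3:v+4,u-3:u+4,2]); m=(abs(h-top)<.006)&(d[s]>0)
    if nm in("case","jar","pile"): m&=(p[s].min(-1)>150)
    n,l,st,c=cv2.connectedComponentsWithStats(m.astype(np.uint8)); k=l[28,28]
    P=W[s][l==k]; (cc,r)=cv2.minEnclosingCircle(P[:,:2].astype(np.float32)[:,None])
    print(nm,"top z",top.round(4),"mean",P.mean(0).round(4),"circ",np.round(cc,4),round(r*2,4),"area-d",2*np.sqrt(st[k,4]/np.pi)*np.median(d[s][l==k])/434, "pxc",c[k]+[u-28,v-28])
print("bench",np.median(W[215:235,330:350,2]))
a=cv2.resize(p[130:250,300:480],None,fx=4,fy=4,interpolation=2);cv2.imwrite("pics/crop1.png",a)
q=np.load("pics/side0.npz")["p"];cv2.imwrite("pics/crop2.png",cv2.resize(q[150:270,220:400],None,fx=4,fy=4,interpolation=2))
E
```

```text
case top z 0.0235 mean [ 0.5568 -0.3043  0.0236] circ [ 0.5575 -0.3051] 0.0613 area-d 0.06066635774446378 pxc [404.27875244 175.89668616]
jar top z 0.0349 mean [ 0.5003 -0.1048  0.0344] circ [ 0.5008 -0.1045] 0.0434 area-d 0.04282981038369591 pxc [320.30566038 199.36981132]
tq1 top z 0.0243 mean [ 0.5336 -0.2055  0.0239] circ [ 0.5341 -0.2054] 0.0619 area-d 0.060755708849804684 pxc [362.7972973  185.72007722]
tq2 top z 0.0235 mean [ 0.5697 -0.4219  0.0235] circ [ 0.5702 -0.4227] 0.063 area-d 0.061178279477633 pxc [453.55769231 170.27884615]
blue top z 0.0242 mean [ 0.4509 -0.2639  0.0237] circ [ 0.451  -0.2642] 0.0614 area-d 0.060956976970578544 pxc [388.42776735 220.54409006]
pile top z 0.1509 mean [0.5424 0.1662 0.1506] circ [0.5429 0.1666] 0.0612 area-d 0.06030683065524966 pxc [190.06666667 172.96666667]
bench 0.00023294162177822653
```

View pics/crop2.png

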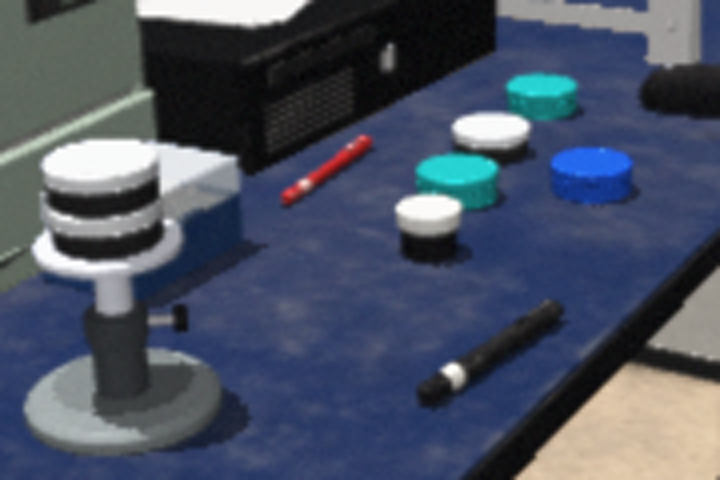

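View pics/crop1.png

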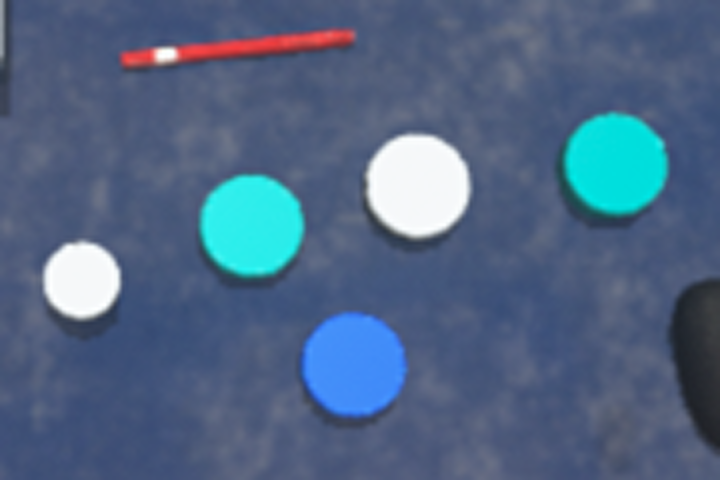

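The enlarged crops confirm the target. The white disc at crop (418,185), which is (404,176) in the full top view, measures 61 mm and its top is 23.5 mm high. The small white one is the 43 mm, 34 mm high jar. I'll check the obstacle heights and cross-check positions with the side camera.

Run:
```python
from h import *
z=np.load("pics/top0.npz");W=cloud("top",z["d"])
def mx(x0,x1,y0,y1):
    m=(W[...,0]>x0)&(W[...,0]<x1)&(W[...,1]>y0)&(W[...,1]<y1)&(z["d"]>0); return W[m][:,2].max().round(3) if m.any() else None
print("rows x from .40 step .05; cols y from .35 down step .1")
for x in np.arange(.40,.8,.05): print(round(x,2),[mx(x,x+.05,y-.1,y) for y in np.arange(.4,-.7,-.1)])
# side camera
s=np.load("pics/side0.npz");p,d=s["p"],s["d"];S=cloud("side",d)
for nm,(cx,cy,zt) in dict(case=(.5572,-.3045,.0235),jar=(.5005,-.1047,.0345),pile=(.5427,.1664,.1508)).items():
    m=(np.hypot(S[...,0]-cx,S[...,1]-cy)<.045)&(abs(S[...,2]-zt)<.004)&(p.min(-1)>120)&(d>0)
    P=S[m];cc,r=cv2.minEnclosingCircle(P[:,:2].astype(np.float32)[:,None]);print(nm,m.sum(),P.mean(0).round(4),np.round(cc,4),2*r)
o=env.get_obs();q=o["eef_rot"];M=R.from_quat([q[1],q[2],q[3],q[0]]).as_matrix();print(M.round(3))
print("tool-frame shift to above case", M.T@(np.array([.557,-.3045,.15])-o["ee_pos"]))
```

```text
rows x from .40 step .05; cols y from .35 down step .1
0.4 [np.float64(0.006), np.float64(0.006), np.float64(0.007), np.float64(0.007), np.float64(0.007), np.float64(0.006), np.float64(0.029), np.float64(0.006), np.float64(0.041), np.float64(0.038), np.float64(0.005)]
0.45 [np.float64(0.007), np.float64(0.006), np.float64(0.017), np.float64(0.006), np.float64(0.039), np.float64(0.039), np.float64(0.029), np.float64(0.005), np.float64(0.041), np.float64(0.215), np.float64(0.216)]
0.5 [np.float64(0.008), np.float64(0.104), np.float64(0.156), np.float64(0.006), np.float64(0.037), np.float64(0.04), np.float64(0.03), np.float64(0.028), np.float64(0.027), np.float64(0.22), np.float64(0.22)]
0.55 [np.float64(0.008), np.float64(0.007), np.float64(0.155), np.float64(0.007), np.float64(0.006), np.float64(0.029), np.float64(0.029), np.float64(0.03), np.float64(0.029), np.float64(0.217), np.float64(0.219)]
0.6 [np.float64(0.071), np.float64(0.007), np.float64(0.007), np.float64(0.069), np.float64(0.069), np.float64(0.014), np.float64(0.016), np.float64(0.216), np.float64(0.22), np.float64(0.219)
[... 311 characters left out ...]
), np.float64(0.229), np.float64(0.104), np.float64(0.105), np.float64(0.22), np.float64(0.307), np.float64(0.436), np.float64(0.279)]
0.75 [np.float64(0.105), np.float64(0.289), np.float64(0.29), np.float64(0.223), np.float64(0.23), np.float64(0.104), np.float64(0.108), np.float64(0.217), np.float64(0.312), np.float64(0.308), np.float64(0.29)]
case 108 [ 0.5518 -0.2997  0.0228] [ 0.5524 -0.3054] 0.06839068979024887
jar 88 [ 0.4955 -0.1009  0.0335] [ 0.4971 -0.1029] 0.04393918812274933
pile 247 [0.5363 0.1709 0.1496] [0.5397 0.169 ] 0.06326457858085632
[[ 0.895  0.446 -0.001]
 [ 0.446 -0.895  0.001]
 [-0.    -0.002 -1.   ]]
tool-frame shift to above case [ 0.36254606 -0.12823272  0.07173644]
```

Run:
```python
from h import *
z=np.load("pics/top0.npz");d=z["d"];W=cloud("top",d)
for y in np.arange(-.2,-.64,-.04):
    m=(abs(W[...,1]-y)<.01)&(W[...,2]>.12)&(W[...,2]<.3)&(d>0)&(W[...,0]>.42)
    print(round(y,2), W[m][:,0].min().round(3) if m.any() else None)
for y in (.1,.14,.18,.22):
    m=(abs(W[...,1]-y)<.01)&(W[...,2]>.18)&(d>0)&(W[...,0]>.6); print(y,W[m][:,0].min().round(3))
```

```text
-0.2 None
-0.24 None
-0.28 None
-0.32 None
-0.36 None
-0.4 0.636
-0.44 0.635
-0.48 0.635
-0.52 0.635
-0.56 0.635
-0.6 0.496
0.1 0.703
0.14 0.702
0.18 0.699
0.22 0.697
```

Request:
jog_arm --rows '[[[0.045,-0.016,0,0],[0.045,-0.016,0,0],[0.045,-0.016,0,0],[0.045,-0.016,0,0],[0.045,-0.016,0,0],[0.045,-0.016,0,0],[0.045,-0.016,0,0],[0.045,-0.016,0,0]]]' --fingers 1 --force 15

```text
clock: 1.1
ee_pos: [0.5572, -0.3027, 0.2161]
eef_rot: [-0.003, 0.975, 0.223, -0.004]
ft_force: [0.5, -0.4, -0.0]
opening: 0.999
```

Request:
jog_arm --rows '[[[0,0,0.005,0.13],[0,0,0.005,0.13],[0,0,0.005,0.13],[0,0,0.005,0.13],[0,0,0.005,0.13],[0,0,0.005,0.13],[0,0,0.005,0.05],[0,0,0,0]]]'

```text
clock: 2.1
ee_pos: [0.5587, -0.2937, 0.1747]
eef_rot: [-0.004, 0.981, -0.196, -0.008]
ft_force: [0.1, -0.0, 1.5]
opening: 1.003
```

```bash
cat > st.py <<'E'
from h import *
import sys
def go(t):
    o=env.get_obs();q=o["eef_rot"];M=R.from_quat([q[1],q[2],q[3],q[0]]).as_matrix()
    print("t",round(o["clock"],2),"tcp",o["ee_pos"].round(4),"F",o["ft_force"].round(2),"open",round(o["opening"],3))
    print("yawjaw",np.degrees(np.arctan2(M[1,1],M[0,1])).round(1),"tilt",M[:,2].round(3),"q",o["q"].round(2))
    if t is not None: print("tool shift",(M.T@(np.array(t)-o["ee_pos"])).round(4))
if __name__=="__main__": go([float(a) for a in sys.argv[1:]] or None)
E
python3 st.py .557 -.3045 .004
```

```text
t 2.1 tcp [ 0.5587 -0.2937  0.1747] F [ 0.12 -0.03  1.55] open 1.003
yawjaw -112.6 tilt [-0.015  0.012 -1.   ] q [ 0.58  0.33 -0.17  1.54  0.05  1.29 -1.56]
tool shift [0.0057 0.0115 0.1705]
```

Request:
jog_arm --rows '[[[0.001,0.002,0.02,0],[0.001,0.002,0.02,0],[0.001,0.002,0.02,0],[0.001,0.002,0.02,0],[0.001,0.002,0.02,0],[0.001,0.001,0.015,0],[0,0,0,0],[0,0,0,0]]]'

```text
clock: 3.1
ee_pos: [0.5554, -0.3048, 0.0486]
eef_rot: [-0.005, 0.981, -0.194, -0.011]
ft_force: [0.6, -0.3, 0.3]
opening: 0.997
```

```bash
python3 st.py .557 -.3045 .004
python3 - <<'E'
from h import *
p,d=env.capture("top");cv2.imwrite("pics/t2.png",cv2.resize(p[110:260,300:500],None,fx=4,fy=4,interpolation=2))
p,d=env.capture("side");cv2.imwrite("pics/s2.png",cv2.resize(p[80:230,260:460],None,fx=4,fy=4,interpolation=2))
E
```

```text
t 3.1 tcp [ 0.5554 -0.3048  0.0486] F [ 0.56 -0.29  0.33] open 0.997
yawjaw -112.4 tilt [-0.02   0.014 -1.   ] q [ 0.59  0.44 -0.16  1.65  0.07  1.08 -1.55]
tool shift [ 0.0025 -0.0007  0.0446]
```

View pics/s2.png

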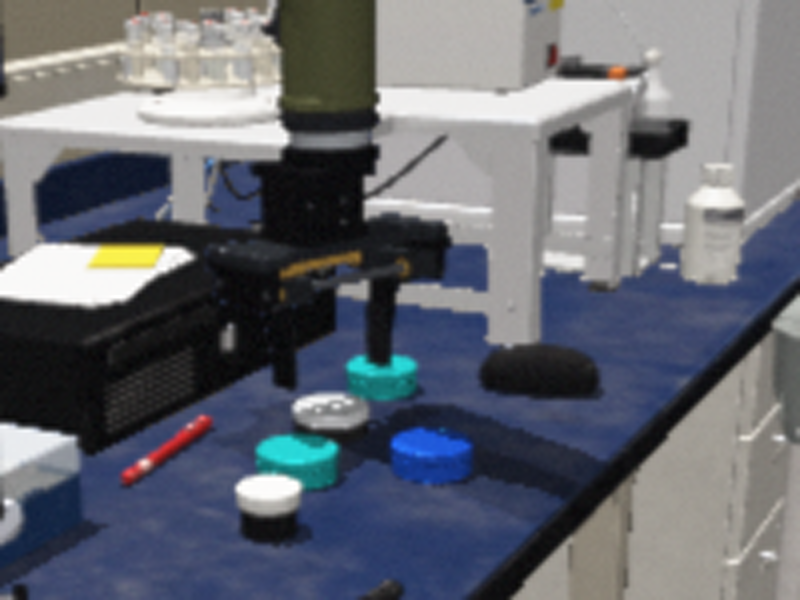

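View pics/t2.png

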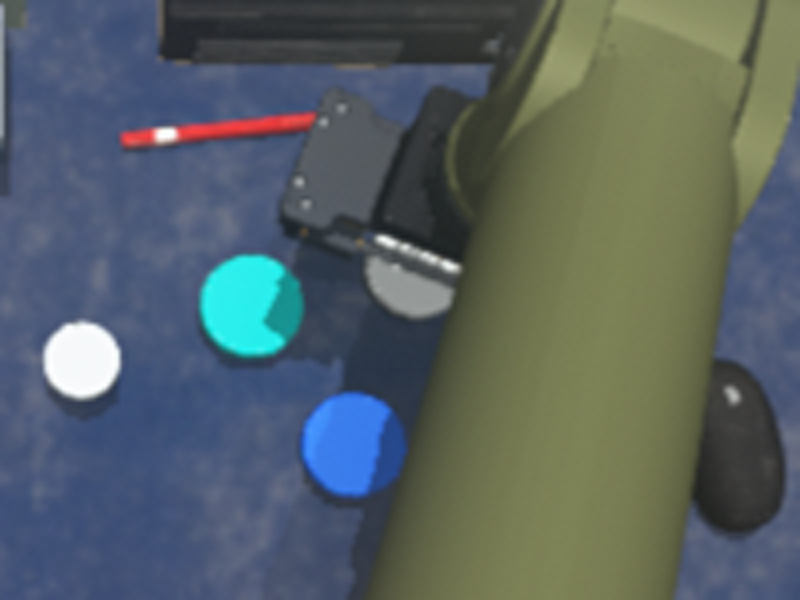

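The side crop shows the open fingers at (285,380) and (380,360), flanking the case at (330,410). Both neighbours are clear, so I'll descend.

Request:
jog_arm --rows '[[[0.001,0,0.01,0],[0.001,0,0.01,0],[0.001,0,0.01,0],[0,0,0.007,0],[0,0,0.004,0],[0,0,0.002,0],[0,0,0,0],[0,0,0,0]]]'

```text
clock: 4.2
ee_pos: [0.5584, -0.3057, 0.004]
eef_rot: [-0.005, 0.981, -0.194, -0.01]
ft_force: [0.1, 0.2, 0.2]
opening: 0.997
```

```bash
python3 st.py .557 -.3045 .004
```

```text
t 4.2 tcp [ 0.5584 -0.3057  0.004 ] F [0.08 0.24 0.24] open 0.997
yawjaw -112.3 tilt [-0.018  0.013 -1.   ] q [ 0.58  0.5  -0.16  1.67  0.08  1.   -1.56]
tool shift [-0.0018 -0.0006  0.0001]
```

Request:
jog_arm --rows '[[[-0.0015,0,0,0],[0,0,0,0],[0,0,0,0],[0,0,0,0],[0,0,0,0],[0,0,0,0],[0,0,0,0],[0,0,0,0]]]' --fingers 0 --force 15

```text
clock: 5.2
ee_pos: [0.5574, -0.3053, 0.0048]
eef_rot: [-0.005, 0.981, -0.194, -0.009]
ft_force: [-0.4, -0.0, -0.1]
opening: 0.694
```

```bash
python3 st.py .557 -.3045 .004
```

```text
t 5.2 tcp [ 0.5574 -0.3053  0.0048] F [-0.43 -0.04 -0.11] open 0.694
yawjaw -112.3 tilt [-0.017  0.013 -1.   ] q [ 0.59  0.49 -0.16  1.68  0.08  1.   -1.56]
tool shift [-0.0006 -0.0006  0.0009]
```

Opening 0.694 × 87 mm ≈ 60.4 mm, so the case is gripped across its diameter. Next I'll lift.

Request:
jog_arm --rows '[[[0,0,-0.01,0],[0,0,-0.025,0],[0,0,-0.035,0],[0,0,-0.035,0],[0,0,-0.035,0],[0,0,-0.035,0],[0,0,-0.03,0],[0,0,0,0]]]'

```text
clock: 6.2
ee_pos: [0.5604, -0.3077, 0.2195]
eef_rot: [-0.004, 0.981, -0.194, -0.009]
ft_force: [0.4, 0.1, -2.2]
opening: 0.695
```

```bash
python3 st.py .5425 .1664 .215;python3 - <<'E'
from h import *
p,d=env.capture("side");cv2.imwrite("pics/s3.png",cv2.resize(p[50:230,260:460],None,fx=3,fy=3,interpolation=2))
E
```

```text
t 6.2 tcp [ 0.5604 -0.3077  0.2195] F [ 0.43  0.15 -2.21] open 0.695
yawjaw -112.3 tilt [-0.016  0.012 -1.   ] q [ 0.59  0.32 -0.17  1.46  0.05  1.38 -1.53]
tool shift [-0.1965 -0.4317  0.0105]
```

View pics/s3.png

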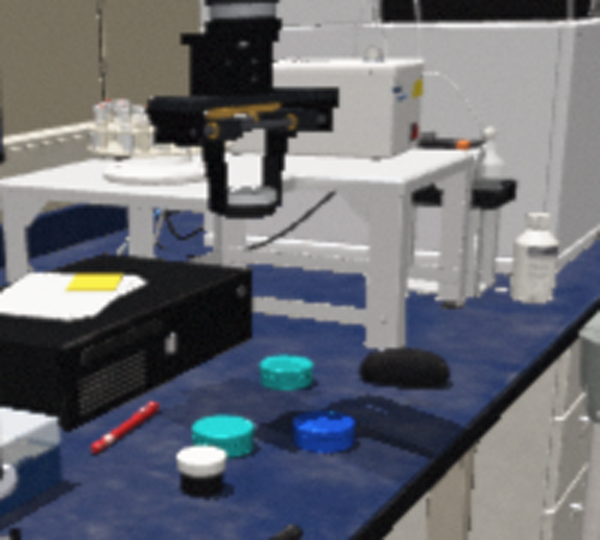

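The case is held level at (250,200) in the side crop. Now I'll carry it to the stand.

Request:
jog_arm --rows '[[[-0.012,-0.025,-0.002,0],[-0.018,-0.04,-0.002,0],[-0.018,-0.04,-0.002,0],[-0.018,-0.04,-0.002,0],[-0.018,-0.04,-0.002,0],[-0.018,-0.04,-0.002,0],[-0.018,-0.04,-0.002,0],[-0.018,-0.04,0,0]]]'

```text
clock: 7.25
ee_pos: [0.5398, 0.033, 0.2218]
eef_rot: [-0.004, 0.98, -0.198, -0.022]
ft_force: [0.2, 0.9, -0.7]
opening: 0.697
```

```bash
python3 st.py .5425 .1664 .215
```

```text
t 7.25 tcp [0.5398 0.033  0.2218] F [ 0.2   0.87 -0.65] open 0.697
yawjaw -112.9 tilt [-0.042  0.017 -0.999] q [ 0.26  0.14 -0.39  1.68  0.03  1.37 -2.1 ]
tool shift [-0.049 -0.124  0.009]
```

Request:
jog_arm --rows '[[[-0.008,-0.022,0,-0.08],[-0.01,-0.022,0,-0.08],[-0.012,-0.022,0,-0.08],[-0.012,-0.02,0,-0.08],[-0.013,-0.02,0,-0.08],[-0.007,-0.01,0,-0.08],[0,0,0,-0.05],[0,0,0,0]]]'

```text
clock: 8.25
ee_pos: [0.4997, 0.1601, 0.2198]
eef_rot: [-0.009, 0.996, 0.085, -0.025]
ft_force: [-0.4, -0.2, -1.0]
opening: 0.696
```

```bash
python3 st.py .5425 .1664 .19
```

```text
t 8.25 tcp [0.4997 0.1601 0.2198] F [-0.44 -0.25 -0.97] open 0.696
yawjaw -80.3 tilt [-0.052  0.015 -0.999] q [ 0.15  0.12 -0.53  1.71  0.03  1.37 -1.78]
tool shift [0.0446 0.0016 0.0277]
```

Request:
jog_arm --rows '[[[0.01,0,0,0],[0.01,0,0,0],[0.01,0,0,0],[0.008,0.001,0,0],[0.005,0.001,0,0],[0,0,0,0],[0,0,0,0],[0,0,0,0]]]'

```text
clock: 9.25
ee_pos: [0.5462, 0.1641, 0.2165]
eef_rot: [-0.009, 0.996, 0.083, -0.026]
ft_force: [-0.3, -0.5, -0.3]
opening: 0.693
```

```bash
python3 st.py .5425 .1664 .19;python3 - <<'E'
from h import *
for n in("side","top"):
    p,d=env.capture(n);np.savez(f"pics/{n}4.npz",p=p,d=d)
    a=p[130:290,170:330] if n=="side" else p[100:260,110:310]
    cv2.imwrite(f"pics/{n}4.png",cv2.resize(a,None,fx=3.7,fy=3.7,interpolation=2))
E
```

```text
t 9.25 tcp [0.5462 0.1641 0.2165] F [-0.35 -0.45 -0.28] open 0.693
yawjaw -80.5 tilt [-0.053  0.015 -0.998] q [ 0.13  0.23 -0.52  1.61  0.08  1.38 -1.8 ]
tool shift [-0.002  -0.0022  0.0266]
```

View pics/side4.png

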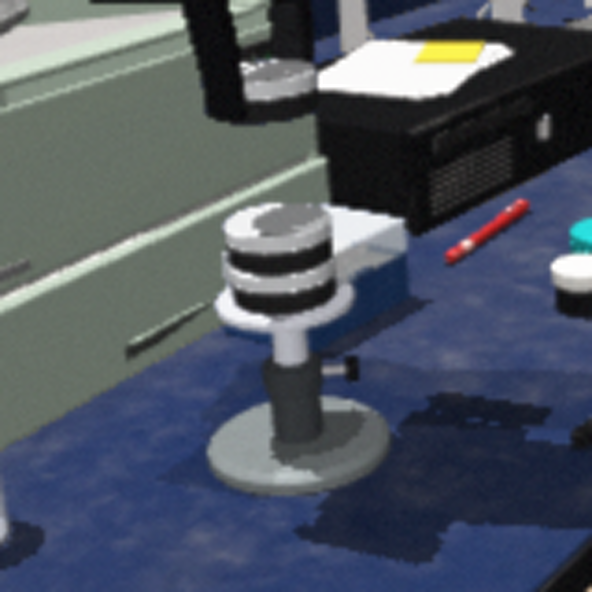

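View pics/top4.png

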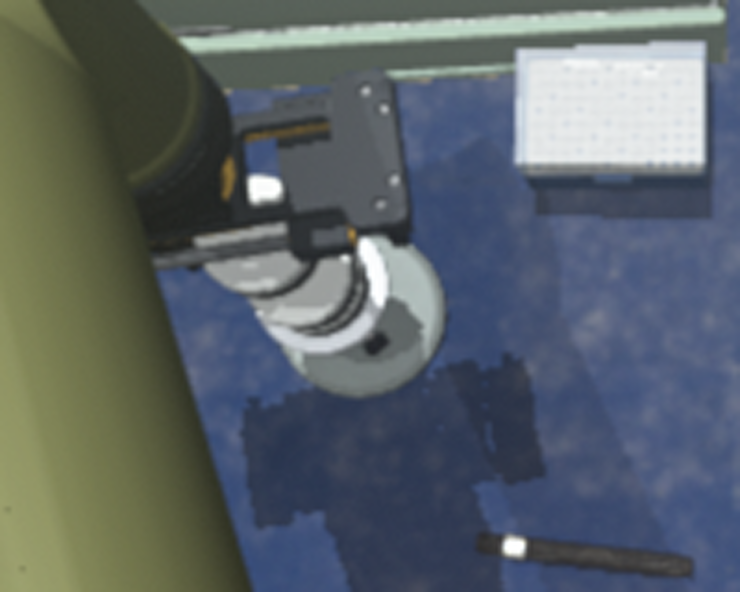

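The case is held above the pile but tilted about 3°, apparently orientation lag from the fast transit. I'll try a quick run back, and then return slowly, to undo it before placing.

Request:
jog_arm --rows '[[[0,0.03,0,0],[0,0.045,0,0],[0,0.045,0,0],[0,0.045,0,0],[0,0.045,0,0],[0,0.03,0,0],[0,0,0,0],[0,0,0,0]]]'

```text
clock: 10.35
ee_pos: [0.5868, -0.0768, 0.2118]
eef_rot: [-0.01, 0.996, 0.085, -0.025]
ft_force: [0.6, 0.5, -1.8]
opening: 0.696
```

```bash
python3 st.py .5425 .1664 .19
```

```text
t 10.35 tcp [ 0.5868 -0.0768  0.2118] F [ 0.58  0.51 -1.77] open 0.696
yawjaw -80.2 tilt [-0.051  0.015 -0.999] q [ 0.4   0.27 -0.37  1.56  0.08  1.39 -1.38]
tool shift [-0.0011 -0.2467  0.0277]
```

Request:
jog_arm --rows '[[[0,-0.03,0,0],[0,-0.036,0,0],[0,-0.036,0,0],[0,-0.036,0,0],[0,-0.036,0,0],[0,-0.036,0,0],[0,-0.03,0,0],[0,0,0,0]]]'

```text
clock: 11.35
ee_pos: [0.5382, 0.1819, 0.2198]
eef_rot: [-0.011, 0.995, 0.096, -0.024]
ft_force: [0.3, 0.6, -1.8]
opening: 0.694
```

```bash
python3 st.py .5425 .1664 .165
```

```text
t 11.35 tcp [0.5382 0.1819 0.2198] F [ 0.28  0.56 -1.83] open 0.694
yawjaw -79.0 tilt [-0.049  0.018 -0.999] q [ 0.11  0.22 -0.53  1.61  0.08  1.38 -1.81]
tool shift [0.0037 0.0175 0.0542]
```

Request:
jog_arm --rows '[[[0.001,0.005,0.008,0],[0.001,0.005,0.01,0],[0.001,0.005,0.01,0],[0.001,0.003,0.01,0],[0,0,0.008,0],[0,0,0,0],[0,0,0,0],[0,0,0,0]]]'

```text
clock: 12.35
ee_pos: [0.5436, 0.1613, 0.1688]
eef_rot: [-0.011, 0.995, 0.094, -0.024]
ft_force: [-0.6, 0.0, -1.5]
opening: 0.697
```

```bash
python3 st.py .543 .1664 .1556;python3 - <<'E'
from h import *
for n in("side","top"):
    p,d=env.capture(n);np.savez(f"pics/{n}5.npz",p=p,d=d)
    a=p[150:250,200:290] if n=="side" else p[130:230,130:250]
    cv2.imwrite(f"pics/{n}5.png",cv2.resize(a,None,fx=6,fy=6,interpolation=2))
E
```

```text
t 12.35 tcp [0.5436 0.1613 0.1688] F [-0.63  0.01 -1.55] open 0.697
yawjaw -79.2 tilt [-0.05   0.016 -0.999] q [ 0.13  0.25 -0.52  1.68  0.09  1.28 -1.79]
tool shift [ 0.0009 -0.0048  0.0133]
```

View pics/side5.png

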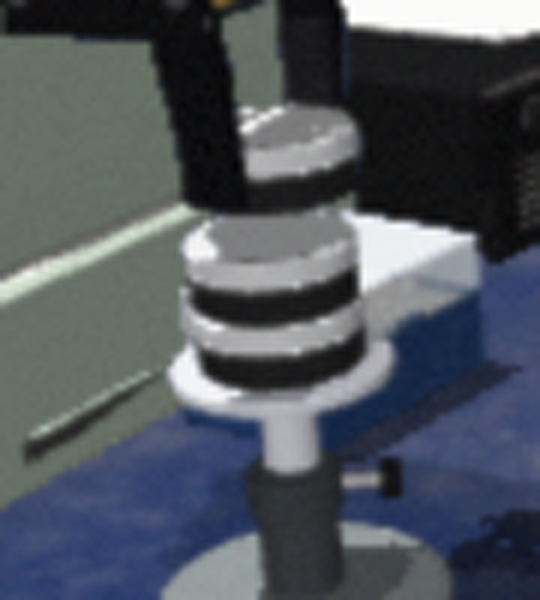

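View pics/top5.png

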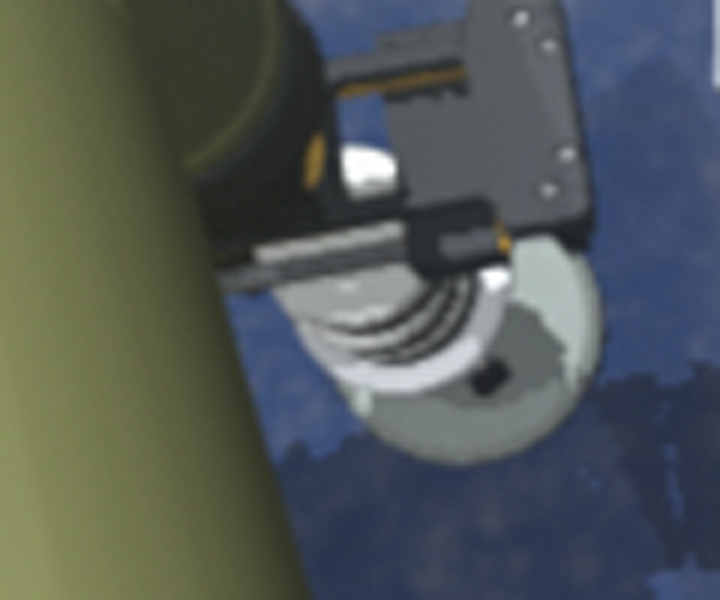

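```bash
cat > ov.py <<'E'
from h import *
import sys
def proj(n,X):
    K,p,M=cam(n);c=(X-p)@M;return np.stack([c[:,0]/c[:,2]*K[0,0]+K[0,2],c[:,1]/c[:,2]*K[1,1]+K[1,2]],1)
def ring(c,ax,r=.0305):
    ax=ax/np.linalg.norm(ax);a=np.cross(ax,[0,1,0]);a/=np.linalg.norm(a);b=np.cross(ax,a);t=np.linspace(0,2*np.pi,90)
    return c+r*(np.cos(t)[:,None]*a+np.sin(t)[:,None]*b)
def ov(tag,held,box,f=6,pile=(.5427,.1664,.1508)):
    pile=np.array(pile)
    for n in box:
        p=np.load(f"pics/{n}{tag}.npz")["p"];u0,u1,v0,v1=box[n];a=cv2.resize(p[v0:v1,u0:u1],None,fx=f,fy=f,interpolation=cv2.INTER_CUBIC)
        def dr(X,c):
            q=(proj(n,X)-[u0,v0]+.5)*f; cv2.polylines(a,[np.round(q).astype(np.int32)],False,c,1)
        z=np.array([0,0,1.])
        dr(ring(pile,z),(0,0,255));dr(ring(pile-[0,0,.048],z),(0,0,255))
        if held: b,ax=held; dr(ring(b,ax),(0,255,0));dr(ring(b+.024*ax,ax),(0,255,0))
        cv2.imwrite(f"pics/ov_{n}{tag}.png",a)
BOX=dict(side=(200,290,150,250),top=(130,250,130,230))
E
python3 - <<'E'
from ov import *
o=env.get_obs();q=o["eef_rot"];M=R.from_quat([q[1],q[2],q[3],q[0]]).as_matrix()
ov(5,(o["ee_pos"]+.0048*M[:,2],-M[:,2]),BOX)
E
```

```text
(no output)
```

View pics/ov_side5.png

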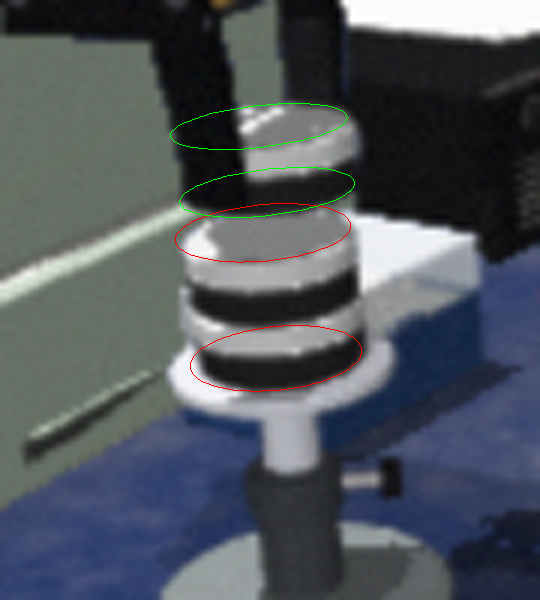

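View pics/ov_top5.png

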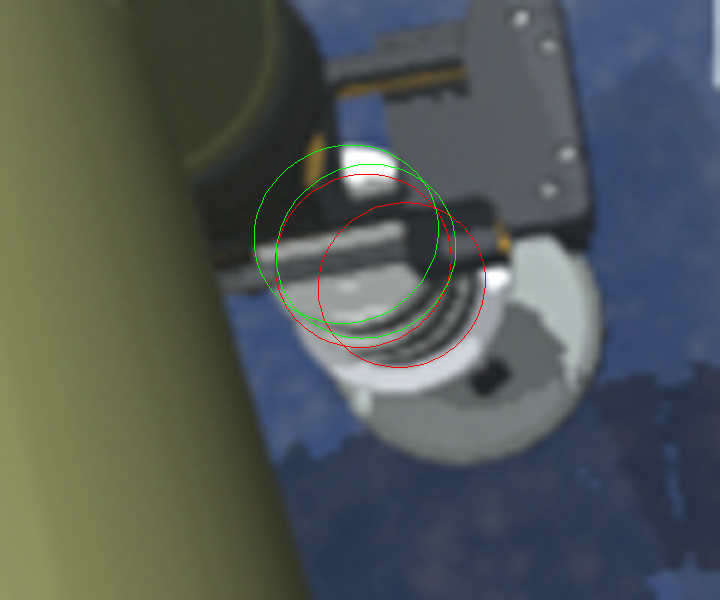

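The overlay model (green for the held case, red for the pile) agrees to about 1 mm, with both displaced alike by the side-camera calibration bias. The held case still sits about 5 mm toward −y, so I'll correct that before descending.

Request:
jog_arm --rows '[[[0,-0.002,0.002,0],[0.001,-0.002,0.002,0],[0,-0.001,0.002,0],[0,0,0.001,0],[0,0,0,0],[0,0,0,0],[0,0,0,0],[0,0,0,0]]]'

```text
clock: 13.45
ee_pos: [0.5435, 0.1672, 0.162]
eef_rot: [-0.011, 0.995, 0.094, -0.024]
ft_force: [-0.0, 0.6, -1.0]
opening: 0.693
```

```bash
python3 st.py .543 .1664 .1556;python3 - <<'E'
from ov import *
for n in("side","top"):
    p,d=env.capture(n);np.savez(f"pics/{n}6.npz",p=p,d=d)
o=env.get_obs();q=o["eef_rot"];M=R.from_quat([q[1],q[2],q[3],q[0]]).as_matrix()
ov(6,(o["ee_pos"]+.0048*M[:,2],-M[:,2]),BOX)
E
```

```text
t 13.45 tcp [0.5435 0.1672 0.162 ] F [-0.05  0.64 -1.05] open 0.693
yawjaw -79.2 tilt [-0.049  0.016 -0.999] q [ 0.12  0.26 -0.52  1.68  0.1   1.27 -1.8 ]
tool shift [-0.0004  0.0008  0.0064]
```

View pics/ov_side6.png

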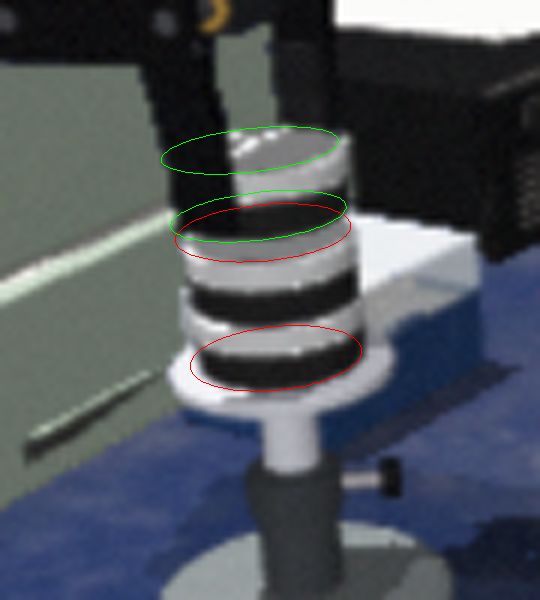

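View pics/ov_top6.png

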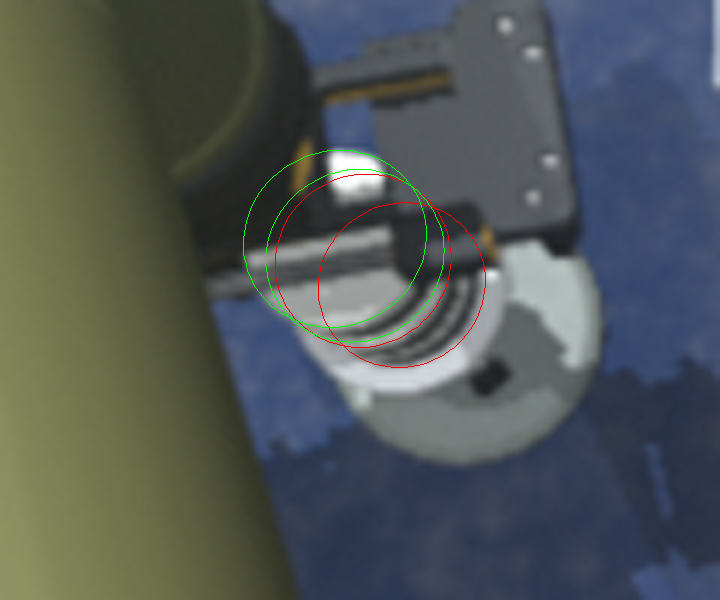

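Request:
jog_arm --rows '[[[0,0.001,0.001,0],[0,0,0.001,0],[0,0,0.001,0],[0,0,0.0005,0],[0,0,0,0],[0,0,0,0],[0,0,0,0],[0,0,0,0]]]'

```text
clock: 14.55
ee_pos: [0.5436, 0.1662, 0.1582]
eef_rot: [-0.011, 0.995, 0.094, -0.024]
ft_force: [0.5, -1.0, -1.1]
opening: 0.696
```

```bash
python3 st.py .543 .1664 .1556
```

```text
t 14.55 tcp [0.5436 0.1662 0.1582] F [ 0.54 -0.97 -1.11] open 0.696
yawjaw -79.2 tilt [-0.049  0.017 -0.999] q [ 0.12  0.26 -0.52  1.69  0.1   1.26 -1.8 ]
tool shift [-0.0004 -0.0002  0.0026]
```

Request:
jog_arm --rows '[[[0,0,0.0006,0],[0,0,0,0],[0,0,0.0006,0],[0,0,0,0],[0,0,0,0],[0,0,0,0],[0,0,0,0],[0,0,0,0]]]'

```text
clock: 15.55
ee_pos: [0.5435, 0.1663, 0.1569]
eef_rot: [-0.011, 0.995, 0.094, -0.024]
ft_force: [-0.3, 1.0, -1.5]
opening: 0.695
```

Request:
jog_arm --rows '[[[0,0,0.0006,0],[0,0,0,0],[0,0,0.0004,0],[0,0,0,0],[0,0,0,0],[0,0,0,0],[0,0,0,0],[0,0,0,0]]]'

```text
clock: 16.55
ee_pos: [0.5434, 0.1663, 0.1558]
eef_rot: [-0.011, 0.995, 0.094, -0.024]
ft_force: [0.1, -0.2, -1.8]
opening: 0.696
```

Request:
jog_arm --rows '[[[0,0,0.0005,0],[0,0,0,0],[0,0,0.0004,0],[0,0,0,0],[0,0,0,0],[0,0,0,0],[0,0,0,0],[0,0,0,0]]]'

```text
clock: 17.55
ee_pos: [0.5433, 0.1663, 0.1554]
eef_rot: [-0.01, 0.995, 0.094, -0.024]
ft_force: [-1.1, -0.2, -0.0]
opening: 0.692
```

Request:
jog_arm --rows '[[[0,0,0.0005,0],[0,0,0,0],[0,0,0.0004,0],[0,0,0,0],[0,0,0,0],[0,0,0,0],[0,0,0,0],[0,0,0,0]]]'

```text
clock: 18.55
ee_pos: [0.5433, 0.1663, 0.1553]
eef_rot: [-0.01, 0.995, 0.094, -0.024]
ft_force: [-2.0, -0.6, 1.8]
opening: 0.694
```

```bash
python3 st.py .543 .1664 .1550;python3 - <<'E'
from ov import *
for n in("side",):
    p,d=env.capture(n);np.savez(f"pics/{n}7.npz",p=p,d=d)
print(env.get_obs()["ft_force"])
ov(7,None,dict(side=BOX["side"]))
E
```

```text
t 18.55 tcp [0.5433 0.1663 0.1553] F [-2.03 -0.62  1.79] open 0.694
yawjaw -79.2 tilt [-0.049  0.016 -0.999] q [ 0.12  0.26 -0.52  1.69  0.1   1.26 -1.8 ]
tool shift [-0.0002 -0.0002  0.0003]
[-2.19634611 -0.40087229  2.190202  ]
```

View pics/ov_side7.png

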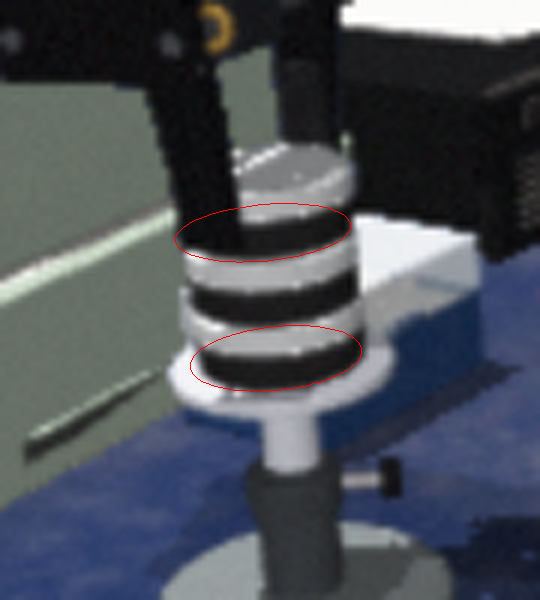

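The force rose from about −1.5 N to about +2 N while the motion stalled at z = 0.1553, matching the predicted 0.1556. The case is gently touching and its edges line up with the pile, so I'll release it.

Request:
jog_arm --rows '[[[0,0,0,0],[0,0,0,0],[0,0,0,0],[0,0,0,0],[0,0,0,0],[0,0,0,0],[0,0,0,0],[0,0,0,0]]]' --fingers 0.85

```text
clock: 19.6
ee_pos: [0.5437, 0.1665, 0.1545]
eef_rot: [-0.011, 0.995, 0.094, -0.023]
ft_force: [0.3, 0.6, 0.7]
opening: 0.848
```

```bash
python3 st.py;python3 - <<'E'
from ov import *
for n in("side",):
    p,d=env.capture(n);np.savez(f"pics/{n}8.npz",p=p,d=d)
ov(8,None,dict(side=BOX["side"]))
E
```

```text
t 19.6 tcp [0.5437 0.1665 0.1545] F [0.35 0.63 0.69] open 0.848
yawjaw -79.2 tilt [-0.048  0.017 -0.999] q [ 0.12  0.26 -0.52  1.69  0.1   1.26 -1.8 ]
```

View pics/ov_side8.png

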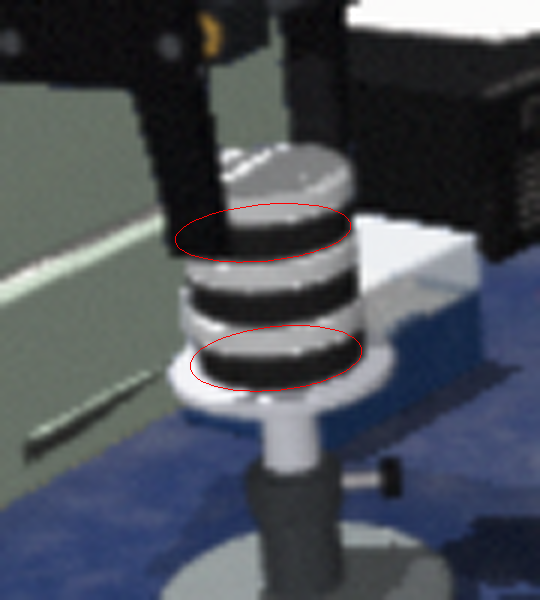

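Released, and the case now lies flat. I'll open fully and retreat upward.

Request:
jog_arm --rows '[[[0,0,0,0],[0,0,0,0],[0,0,-0.01,0],[0,0,-0.015,0],[0,0,-0.02,0],[0,0,-0.025,0],[0,0,-0.025,0],[0,0,-0.015,0]]]' --fingers 1

```text
clock: 20.65
ee_pos: [0.5496, 0.1648, 0.2722]
eef_rot: [-0.011, 0.995, 0.094, -0.022]
ft_force: [0.6, 0.1, -0.5]
opening: 0.998
```

Request:
jog_arm --rows '[[[-0.01,0.02,0,0],[-0.01,0.03,0,0],[-0.01,0.03,0,0],[-0.01,0.03,0,0],[-0.01,0.03,0,0],[-0.01,0.03,0,0],[-0.01,0.02,0,0],[0,0,0,0]]]'

```text
clock: 21.65
ee_pos: [0.5165, -0.0395, 0.2755]
eef_rot: [-0.011, 0.995, 0.095, -0.019]
ft_force: [0.5, 0.3, -0.6]
opening: 1.001
```

```bash
python3 st.py;python3 - <<'E'
from ov import *
for n in("side","top"):
    p,d=env.capture(n);np.savez(f"pics/{n}9.npz",p=p,d=d)
    cv2.imwrite(f"pics/full_{n}9.png",p)
z=np.load("pics/top9.npz");p,d=z["p"],z["d"];W=cloud("top",d)
m=(np.hypot(W[...,0]-.5427,W[...,1]-.1664)<.06)&(W[...,2]>.165)&(W[...,2]<.19)&(p.min(-1)>120)
P=W[m];print(m.sum(),P.mean(0).round(4),[np.round(v,4) for v in cv2.minEnclosingCircle(P[:,:2].astype(np.float32)[:,None])])
A=np.c_[P[:,:2]-P[:,:2].mean(0),np.ones(len(P))];print("slope",np.linalg.lstsq(A,P[:,2],rcond=None)[0].round(3))
ov(9,(np.array([.5427,.1664,.1508]),np.array([0,0,1.])),BOX)
E
```

```text
t 21.65 tcp [ 0.5165 -0.0395  0.2755] F [ 0.53  0.33 -0.64] open 1.001
yawjaw -79.1 tilt [-0.04   0.019 -0.999] q [ 0.39  0.07 -0.37  1.65  0.01  1.47 -1.36]
706 [0.543  0.1645 0.1741] [array([0.5439, 0.1652]), np.float64(0.0311)]
slope [-0.006 -0.001  0.174]
```

View pics/ov_top9.png

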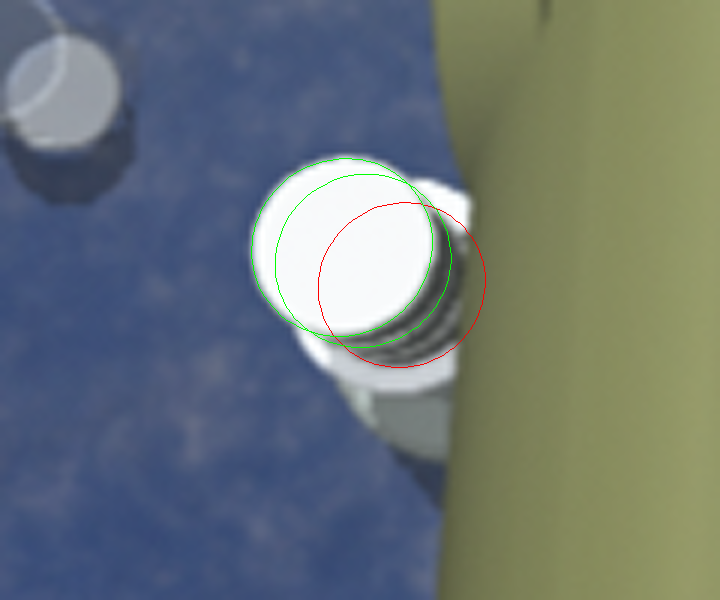

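View pics/ov_side9.png

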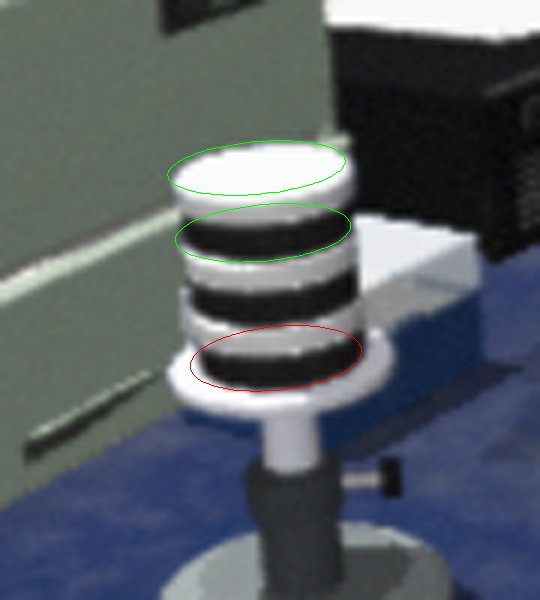

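View pics/full_top9.png

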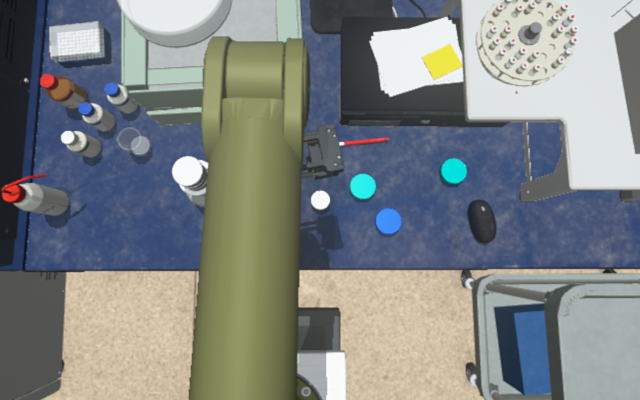

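The case sits flat on the pile. The top overlay fits to about 1 mm, and the jar at (320,200) and the look-alikes are where they were. I'll hand it in.

```bash
python3 -c "
from rig import env
print(env.sign_off())"
```

```text
the job is handed in; nothing more can be done
None
```

The loose case is back on top of the pile on the stand. I gripped it across its diameter, carried it over and lowered it in sub-millimetre steps. When the wrist force had risen by about 3–4 N, at nearly the height I predicted, I let go and backed the arm away. The job was handed in at about 22 s.

**Last checks:**
- **Height and level:** the lid top is at 174 mm, about one case height (24 mm) above the old pile top of 151 mm. Its slope is under 0.4°.
- **Centring:** by the top camera the case is about 1–1.5 mm off the pile axis. In both overlays it lines up with the pile to about 1 mm.
- **Bystanders:** the jar and the coloured look-alikes are at the same pixels as before, and the gripper is clear of everything.

**What disagreed or went less well:**
- **Side camera:** it read positions 2–5 mm off the top camera's. The shift was much the same for the case, jar and pile, so I relied on the top camera.
- **Tilt:** the tool picked up about 3° of tilt on the way over. One attempt to undo it changed almost nothing. The case touched down on one edge and settled flat on release.

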